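# Stack the spacer rings on the jig spindle, largest first

## Robot

A 6-joint arm with a two-finger parallel gripper is mounted at the origin on the work surface. World frame = base frame: x ahead of the robot, y to its left, z up, the work surface at z = 0. Lengths are in mm, angles in rad, forces in N, time in s.
With the tool pointing down it reaches from about 350 to 875 mm from the base axis. Payload 4.2 kg.
Tool frame: the origin (TCP) lies midway between the tips of the shut fingers; the grasp point (between the pads) lies 19 mm behind it; z points along the fingers, y is the line along which they close (so a half turn about z gives the same grasp; the last joint's range is limited). The gripper opens to 85 mm and grips with 20 to 120 N. Pads are 22 mm wide; open, the fingers measure 114 mm over their backs; the gripper's body (76 mm by 85 mm) begins 54 mm behind the grasp point. The pads swing forward as they close: fully open they stand 13 mm farther back than shut.
Start: joints at [1.587, 0.385, 0.008, 0, -1.194, -0.259], TCP at [150.232, 606.654, 231.312] pointing down, gripper open.
Joint ranges: [-3.14, 3.14], [-1.21, 2.06], [-1.07, 1.41], [-3.16, 2.05], [-2.99, -0.16], [-3.1, 3.1]. Speed limits (rad/s): [2.79, 2.79, 3.14, 3.14, 3.14, 3.14].

## Interface

Orientations are given as a unit quaternion [x, y, z, w].
In Python, from bench import read_state, get_image, job_done gives the robot as it stands.
- The arm moves only by the tool servo_tool, never from a script. Its arguments are lists of equal length, an entry for each row: "rotation": the turn, a rotation vector about the world's x, y, z scaled (see below), a list of three; "slide": the shift along the world's x, y, z scaled (see below), a list of three; "grip": the opening, from -1 (shut) to 1 (fully open). In form: {"rotation": [[rx, ry, rz], ...], "slide": [[tx, ty, tz], ...], "grip": [grip, ...]}. A call has 1 to 8 rows; each row is the pose to reach, as a shift and turn from the pose commanded when the call began, turning the shorter way round; what a row does not reach only later rows make up. The controller multiplies each number of a shift by 0.2 m and each number of a turn by 360 degrees. A row lasts 1/8 s, in which the tool goes at most 62.5 mm and 10.7 degrees, less where a joint would pass 70% of its speed; a pose out of reach is approached as far as the arm can. A call with a number of a shift or a turn outside -1 to 1 is refused whole. A call with a gripper value outside its range is refused whole. The fingers move at their own pace and stop on an object; the grip force is fixed at half the most. Time passes only in rows, so rows that repeat a pose let the fingers close. It gives the time, the measured TCP pose, the force, the opening and the grip force at its end, in the units of the state.
- read_state(): the state, without advancing time (a new reading comes with each control period).
- get_image(name): name is "scene" or "top" or "wrist"; returns a dict with "image" (480x640x3 uint8, red, green, blue), "depth" (480x640 float32, mm along the optical axis (not along the pixel's ray), 0 where there is no reading), "camera_matrix" (3x3 intrinsics, pixels), "k1" (the pictures are not rectified: a ray, as slopes to the right and down, at radius r is drawn at 1 + k1 r^2 times it, then the intrinsics apply), "rvec" (rotation vector, rad) and "tvec" (3), from world to camera coordinates, as OpenCV has them; the wrist camera has in their place "hand_eye" (4x4, takes a point from camera to tool coordinates, whose origin is the TCP and whose axes are the flange's). Camera axes: x right, y down, z forward; pixel columns grow to the right and rows downward; lengths in mm; the calibration is good to about 2 mm. A picture is of the moment at which its call begins: read the wrist's pose just before it.
- job_done(): hands the job in; it is judged then, once.
The state is a dict: "clock": time; "joints": joint angles; "joint_vel": joint speeds; "joint_efforts": joint torques, N m; "position": TCP position; "ee_rot": TCP orientation; "contact_force": force on the tool from outside, world axes, zero at the start; "wrist_torque": the same for the moment, N m; "gripper_width": finger opening in mm; "grasp_force": force on a finger pad.
Only numpy, scipy, OpenCV 4.12 (cv2) and the standard library are available. Lean on these libraries where they do the work, as an engineer would, in place of code of your own. Each camera call takes 0.05 s, during which the arm holds its last target. There are 200 camera calls.

## Task

Build up the spacer set on the jig's upright spindle: thread on the largest ring first, then the middle-sized one, then the smallest on top, and press the stack down until the sliding seat under it is fully home and the rings lie flat on one another. The spindle stands a few millimetres off the middle of the jig, to an unknown side, so feel for it gently: never push on the jig with more than about 25 N. Leave everything else on the bench where it is, and let go at the end.

Things in the scene. Friction and masses are not known exactly. Their poses are not given: they have to be found in the camera images.
- jig: steel jig fixed to the bench: base plate 100 x 100 mm, 12 mm thick; origin at the middle of its underside, z up. On it a dark disc (diameter 66 mm, its top 18 mm above the origin) carries the spindle; disc and spindle are clamped and do not turn.
- jig_axis (a point): point on the jig's own z axis, 76 mm above its origin, level with the spindle's tip. The spindle is a rigid upright pin, diameter 16 mm, with a 1.5 mm chamfer at the tip; its axis is parallel to the jig's z axis but 5 mm off it, in a direction (all round) that differs every time and is not measured: it may be seen or felt for
- seat (a joint): flat aluminium washer, diameter 44 mm, 4 mm thick, sliding on the spindle's foot. 0 = up as at the start (top 30 mm above the jig's origin), 0.008 m = fully home (top 22 mm). Stiff: it yields only to a push of about 5 N (0.4 N more per 10 mm/s), so the rings' weight does not move it; it stays where left and stops hard at the end. Pressed through the rings lying on it
- large_mid (a point): largest spacer ring, plain aluminium, outside diameter 58 mm, 18 mm high, bore 18 mm straight through, about 0.12 kg; the point is its centre, half-way up; z along the bore. It lies flat on the bench at the start.
- middle_mid (a point): middle-sized spacer ring, plain aluminium, outside diameter 46 mm, 16 mm high, bore 18 mm, about 0.06 kg; centre, half-way up; lies flat at the start.
- small_mid (a point): smallest spacer ring, plain aluminium, outside diameter 34 mm, 14 mm high, bore 18 mm, about 0.03 kg; centre, half-way up; lies flat at the start.
- bin: bystander: open black plastic bin of bolts, 120 x 160 x 60 mm; origin at its underside
- blank: bystander: dark steel stepped plug without a hole, diameter 28 mm, 20 mm high; origin at its underside
- tape: bystander: roll of tape, outside diameter 76 mm, bore 60 mm, 45 mm high; origin at its underside
- oil: bystander: yellow oil bottle, diameter 44 mm, 120 mm high; origin at its underside
- driver: bystander: screwdriver lying on the bench
- spanner: bystander: spanner lying on the bench
- block: bystander: wooden block 90 x 50 x 30 mm; origin at its underside

How it is judged (in metres and radians):
On the way, in this order (a step that is already met when the one before it is completed fails the run):
1. the largest ring is threaded on the spindle and lies flat in its place in the stack (horizontal distance between large_mid and jig below 0.0085 m and angle between large_mid's own z axis and vertical below 0.12 rad and z of large_mid in the frame of jig below 0.0425 m), for 0.2 s.
2. the middle-sized ring is threaded on the spindle and lies flat in its place in the stack (horizontal distance between middle_mid and jig below 0.0085 m and angle between middle_mid's own z axis and vertical below 0.12 rad and z of middle_mid in the frame of jig below 0.0595 m), for 0.2 s.
3. the smallest ring is threaded on the spindle and lies flat in its place in the stack (horizontal distance between small_mid and jig below 0.0085 m and angle between small_mid's own z axis and vertical below 0.12 rad and z of small_mid in the frame of jig below 0.0745 m), for 0.2 s.
At the end, for the whole second after the job is handed in: rings on the spindle (centres within 8.5 mm of the jig axis, tilt under 0.12 rad), largest at the bottom, smallest on top, centres within 2.5 mm of 31, 48 and 63 mm above the jig origin; seat over 6.5 of 8 mm down; all at rest (horizontal distance between each of large_mid, middle_mid, small_mid and jig below 0.0085 m and angle between each of large_mid, middle_mid, small_mid's own z axis and vertical below 0.12 rad and z of large_mid in the frame of jig between 0.0285 and 0.0335 m and linear speed of each of large, middle, small below 0.02 m/s and z of middle_mid in the frame of jig between 0.0455 and 0.0505 m and z of small_mid in the frame of jig between 0.0605 and 0.0655 m and value of joint seat above 0.0065 m); the robot touches nothing.
It fails at once if a ring or the robot pushes on the jig with more than 40 N (contact force between any of large, middle, small, the fingers, the arm and jig above 40 N).
It fails at once if a bystander is shifted by more than 25 mm (distance of any of bin, blank, tape, oil, driver, spanner, block from where it was at the start of the episode above 0.025 m).
It also fails if it takes over 72 s, if anything falls off the work surface, if the arm or the gripper's body presses on something with over 40 N, if the wrist force passes 120 N, or if a joint passes its speed limit or range.

## Working session

There is one attempt and no reset: what is moved stays moved. The work goes in short steps, Python scripts to look and compute and a tool call to move; the robot and the scene stay as the last step left them, time stands still between calls to the robot, and variables do not carry over. Pictures are saved under pics/ and viewed, at most 10 in all, crops included, and the job is handed in when it is done.

Besides the shell and the picture viewer there is one more tool, called after "Emit:" as name(argument=value, ...), one argument or row to a line, values as JSON. servo_tool: Moves the arm, as the interface text tells. Shifts and turns lie within -1 to 1; 1 stands for 0.2 m of shift or 360 degrees of turn. Its arguments: {"type":"object","properties":{"rotation":{"type":"array","items":{"type":"array","items":{"type":"number","minimum":-1,"maximum":1}}},"slide":{"type":"array","items":{"type":"array","items":{"type":"number","minimum":-1,"maximum":1}}},"grip":{"type":"array","items":{"type":"number"}}},"required":["rotation","slide","grip"]}

```bash
ls; mkdir -p pics; cat > h.py <<'E'
import numpy as np, cv2
from bench import read_state, get_image, job_done
from scipy.spatial.transform import Rotation as R
def cam(im, st=None):
    """camera->world rotation, origin"""
    if 'hand_eye' in im:
        H=np.array(im['hand_eye']); T=np.eye(4); T[:3,:3]=R.from_quat(st['ee_rot']).as_matrix(); T[:3,3]=st['position']
        M=T@H; return M[:3,:3],M[:3,3]
    Rm=cv2.Rodrigues(np.array(im['rvec'],float))[0]; return Rm.T,-Rm.T@np.array(im['tvec'],float).ravel()
def slopes(im,px):
    px=np.atleast_2d(np.array(px,float)); K=np.array(im['camera_matrix'])
    return cv2.undistortPoints(px[:,None],K,np.array([im['k1'],0,0,0.]))[:,0]
def onplane(im,px,z,st=None):
    Rm,o=cam(im,st); s=slopes(im,px); d=np.c_[s,np.ones(len(s))]@Rm.T
    return o+d*((z-o[2])/d[:,2])[:,None]
def cloud(im,st=None):
    v,u=np.mgrid[:480,:640]; s=slopes(im,np.c_[u.ravel(),v.ravel()]); Rm,o=cam(im,st)
    P=(np.c_[s,np.ones(len(s))]*im['depth'].ravel()[:,None])@Rm.T+o
    P[im['depth'].ravel()==0]=np.nan
    return P.reshape(480,640,3)
def save(im,n): cv2.imwrite(n,cv2.cvtColor(im['image'],cv2.COLOR_RGB2BGR))
E
python3 - <<'E'
from h import *
st=read_state(); print(st)
for n in ['top','scene']:
    im=get_image(n); save(im,f'pics/{n}0.png'); np.save(f'{n}0.npy',im,allow_pickle=True)
    print(n,cam(im),im['k1'],im['camera_matrix'])
E
```

```text
pics
{'clock': 0.0, 'joints': array([ 1.58658970e+00,  3.85540143e-01,  6.61634334e-03, -4.84738530e-04,
       -1.19400045e+00, -2.58601933e-01]), 'joint_vel': array([ 1.80957213e-04,  1.31484088e-03,  4.60672522e-05, -1.32032595e-03,
        3.74389264e-04, -7.76701973e-04]), 'joint_efforts': array([-1.80166619e-03, -3.92291522e+01,  1.88399148e+01,  4.18613032e+00,
       -4.56679700e-03,  4.53997373e-07]), 'position': array([150.1125659 , 606.09915722, 230.22989881]), 'ee_rot': array([ 9.92628128e-01, -1.21194957e-01, -7.76391800e-05,  1.08477435e-03]), 'contact_force': array([-0.26981055, -0.10642002, -0.35101945]), 'wrist_torque': array([-0.03471607,  0.02629995, -0.01189375]), 'grasp_force': 0.0, 'gripper_width': 85.75644047756907}
top (array([[ 0.00571342, -0.99748465,  0.07065215],
       [-0.99996005, -0.00521335,  0.00726017],
       [-0.00687357, -0.07069081, -0.99747459]]), array([ 529.23963649,   -2.60521446, 1006.97782572])) -0.018966813943588495 [[434.99833078   0.         314.61515855]
 [  0.         434.99833078 236.96134641]
 [  0.           0.           1.        ]]
scene (array([[ 0.24990613,  0.85041799, -0.46296454],
       [ 0.96825328, -0.21666987,  0.12465853],
       [ 0.00570139, -0.47941986, -0.87756714]]), array([1190.10230132, -174.56588854, 1126.8431172 ])) -0.11619894046895532 [[545.10892636   0.         318.03498155]
 [  0.         545.10892636 239.68028372]
 [  0.           0.           1.        ]]
```

View pics/top0.png

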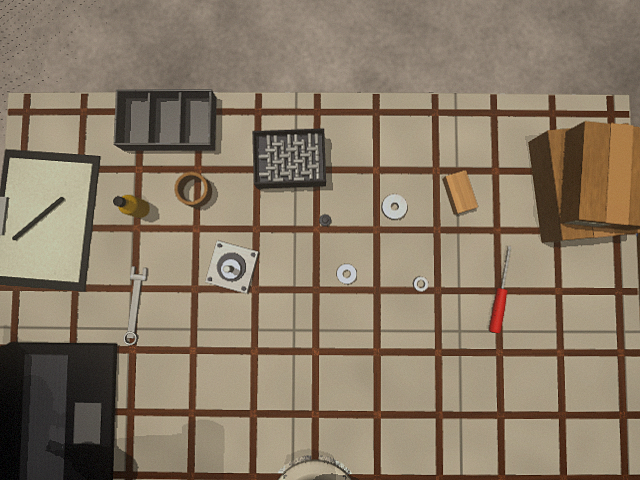

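View pics/scene0.png

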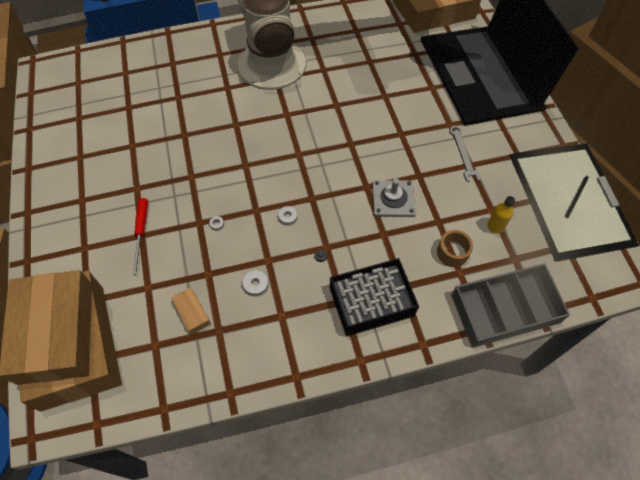

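The top view shows the jig at about (232,266). The rings are large (395,207), middle (347,273) and small (421,284). Near them are the bin (290,158), blank (326,220), tape (193,189), oil (130,205), block (461,192), driver (500,300) and spanner (135,305).

```bash
python3 - <<'E'
from h import *
for n,rois in [('top',dict(large=(395,207,22,18),middle=(347,273,18,16),small=(421,284,14,14),jig=(232,266,34,12))),
               ('scene',dict(large=(256,282,22,18),middle=(288,215,18,16),small=(217,223,14,14),jig=(395,197,34,12)))]:
    im=np.load(f'{n}0.npy',allow_pickle=True).item()
    hsv=cv2.cvtColor(im['image'],cv2.COLOR_RGB2HSV)
    P=cloud(im)
    for k,(u,v,r,h) in rois.items():
        m=np.zeros((480,640),np.uint8); sl=np.s_[v-r:v+r,u-r:u+r]
        m[sl]=((hsv[sl][...,1]<28)&(hsv[sl][...,2]>100))*255
        c=max(cv2.findContours(m,cv2.RETR_EXTERNAL,cv2.CHAIN_APPROX_NONE)[0],key=cv2.contourArea)
        q=onplane(im,c[:,0],h)[:,:2].astype(np.float32)
        if k=='jig': rr=cv2.minAreaRect(q); print(n,k,rr)
        else: print(n,k,cv2.minEnclosingCircle(q),cv2.fitEllipse(q)[0:2])
        z=P[sl][...,2]; print('  z max',np.nanpercentile(z,[50,99,100]), 'tophits mean', np.nanmean(P[sl][z>h-4],0))
E
```

```text
top large ((671.2384643554688, -177.2713623046875), 28.6218318939209) ((671.1635131835938, -177.13706970214844), (54.93460464477539, 55.51646423339844))
  z max [ 0.15242001 20.1232839  22.98874157] tophits mean [ 672.2495225  -177.4439548    17.36711771]
top middle ((516.7437744140625, -67.49617767333984), 22.44615364074707) ((516.7813720703125, -67.46771240234375), (42.23358917236328, 43.722042083740234))
  z max [ 0.09738094 18.08574066 21.15627139] tophits mean [518.04174399 -67.42477508  15.26768092]
top small ((494.9569396972656, -236.4760284423828), 16.598052978515625) ((495.06689453125, -236.33631896972656), (30.62299919128418, 30.950960159301758))
  z max [-0.05589578 15.29082579 17.13766296] tophits mean [ 495.42193573 -236.75372992   12.84829179]
top jig ((531.303466796875, 194.7966766357422), (98.51751708984375, 98.68938446044922), 75.26013946533203)
  z max [ 1.50293154 66.31573666 78.68639974] tophits mean [531.83071583 194.0598558   16.93867511]
scene large ((673.7866821289062, -179.8520050048828), 29.14585304260254) ((673.4492797851562, -179.8343963623047), (55.148754
[... 157 characters left out ...]
06445312, -70.10134887695312), 22.9591007232666) ((519.5764770507812, -70.42333984375), (43.200103759765625, 43.417911529541016))
  z max [ 0.92634957 19.35911183 22.05467974] tophits mean [518.78251266 -69.09222364  15.97017648]
scene small ((497.2880554199219, -238.3480224609375), 17.027244567871094) ((497.4964904785156, -239.4526824951172), (29.534465789794922, 33.005088806152344))
  z max [ 0.81795405 16.95078532 20.93944223] tophits mean [ 496.16670274 -239.35990701   13.72616963]
scene jig ((529.9786987304688, 192.4700927734375), (98.3752670288086, 102.49165344238281), 75.33433532714844)
  z max [ 1.55244737 63.60770114 80.59876382] tophits mean [535.87705105 189.3098198   18.92070978]
```

Emit:
servo_tool(
  rotation=[
    [0,0,0],
    [0,0,0],
    [0,0,0],
    [0,0,0],
    [0,0,0],
    [0,0,0],
  ],
  slide=[
    [1,-1,0.2],
    [1,-1,0.2],
    [1,-1,0.2],
    [1,-1,0.2],
    [1,-1,0.2],
    [1,-1,0.2],
  ],
  grip=[1,1,1,1,1,1],
)

```text
clock: 0.85
position: [351.5, 405.0, 271.6]
ee_rot: [0.992, -0.123, 0.0, -0.0]
contact_force: [0.2, 1.8, -1.2]
gripper_width: 85.8
grasp_force: 0.0
```

Emit:
servo_tool(
  rotation=[
    [0,0,0],
    [0,0,0],
    [0,0,0],
    [0,0,0],
    [0,0,0],
    [0,0,0],
    [0,0,0],
  ],
  slide=[
    [0.9,-1,0],
    [0.9,-1,0],
    [0.9,-1,0],
    [0.9,-1,0],
    [0.9,-1,0],
    [0.9,-1,0],
    [0.9,-1,0],
  ],
  grip=[1,1,1,1,1,1,1],
)

```text
clock: 1.72
position: [529.5, 207.8, 271.0]
ee_rot: [0.993, -0.12, -0.0, 0.0]
contact_force: [-0.1, 0.2, -1.0]
gripper_width: 85.5
grasp_force: 0.0
```

```bash
python3 - <<'E'
from h import *
st=read_state(); im=get_image('wrist'); save(im,'pics/w1.png'); np.save('w1.npy',dict(im=im,st=st),allow_pickle=True)
print(st['position'],st['ee_rot'],st['joints'],im['hand_eye'],im['k1'],im['camera_matrix'])
E
```

```text
[529.49738925 207.82619739 271.02541929] [ 9.92733999e-01 -1.20329188e-01 -3.04179535e-04  3.44395924e-05] [ 6.58579456e-01  2.63701952e-01 -6.75642529e-02 -4.00190070e-04
 -1.24001138e+00  6.71103980e-01] [[ 9.61501774e-05 -9.58621156e-01 -2.84684860e-01  7.28623138e+01]
 [ 9.99999988e-01  1.26604310e-04 -8.85730049e-05  1.19616091e-01]
 [ 1.20950286e-04 -2.84684848e-01  9.58621157e-01 -1.43027953e+02]
 [ 0.00000000e+00  0.00000000e+00  0.00000000e+00  1.00000000e+00]] -0.008702665489489702 [[365.20721893   0.         318.36566208]
 [  0.         365.20721893 244.35082877]
 [  0.           0.           1.        ]]
```

View pics/w1.png

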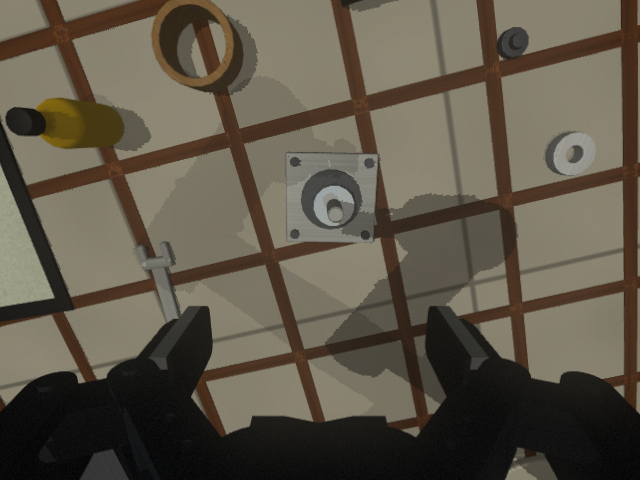

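Wrist view: the jig plate spans (286–378, 152–242), with the dark disc at (330,198), the seat at (334,205) and the spindle tip at (335,213). I'll go lower for a close look.

Emit:
servo_tool(
  rotation=[
    [0,0,0],
    [0,0,0],
    [0,0,0],
    [0,0,0],
    [0,0,0],
  ],
  slide=[
    [0,-0.07,-0.3],
    [0,-0.07,-0.6],
    [0,-0.07,-0.6],
    [0,-0.07,-0.6],
    [0,-0.07,-0.6],
  ],
  grip=[1,1,1,1,1],
)

```text
clock: 2.4
position: [531.8, 194.1, 154.4]
ee_rot: [0.993, -0.121, 0.002, -0.002]
contact_force: [-1.1, 0.5, 0.4]
gripper_width: 85.2
grasp_force: 0.0
```

```bash
python3 - <<'E'
from h import *
st=read_state(); im=get_image('wrist'); np.save('w2.npy',dict(im=im,st=st),allow_pickle=True)
print(st['position'])
c=cv2.resize(cv2.cvtColor(im['image'],cv2.COLOR_RGB2BGR)[80:380,140:540],(800,600),interpolation=cv2.INTER_NEAREST); cv2.imwrite('pics/w2.png',c)
P=cloud(im,st); z=P[...,2]; m=(z>66)&(z<90)&(np.hypot(P[...,0]-531,P[...,1]-193)<25)
print(m.sum(), np.nanmean(P[m],0), np.argwhere(m).min(0),np.argwhere(m).max(0))
m=(abs(z-76)<2.5)&(np.hypot(P[...,0]-531,P[...,1]-193)<25); print(m.sum(),np.nanmedian(P[m],0),P[m].min(0),P[m].max(0))
E
```

```text
[531.78932435 194.14573742 154.44322792]
522 [528.55647589 191.33659183  75.28488884] [246 312] [272 336]
450 [527.88395441 191.4240027   76.17730474] [519.693843   183.90160385  73.51199034] [535.09449003 199.4321068   78.13861558]
```

View pics/w2.png

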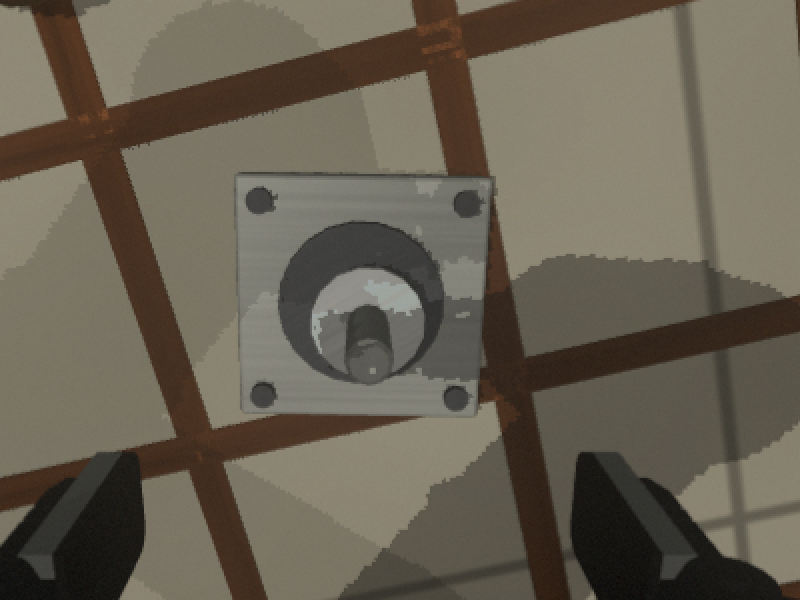

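The close view (crop at 2x) shows the spindle tip face at crop (370,362), i.e. pixel (325,261). The plate holes are at crop (260,200), (468,203), (456,398) and (263,395). Next I'll check that the offset from the plate centre comes out at 5 mm.

```bash
python3 - <<'E'
from h import *
d=np.load('w2.npy',allow_pickle=True).item(); im,st=d['im'],d['st']
f=lambda l:[(140+a/2,80+b/2) for a,b in l]
print(onplane(im,f([(260,200),(468,203),(456,398),(263,395)]),12,st).mean(0))
print(onplane(im,f([(237,174),(492,180),(478,415),(242,412)]),12,st).mean(0))
hsv=cv2.cvtColor(im['image'],cv2.COLOR_RGB2HSV); g=hsv[...,2]
m=((g[185:275,270:370]<80)*255).astype(np.uint8)
print('tip',onplane(im,f([(370,362)]),76,st))
# disc left/top/right rim, crop px: left(279,300) right(443,300) top (360,222)
q=onplane(im,f([(279,300),(443,300),(360,222),(300,247),(420,247),(300,358)]),18,st)[:,:2]
A=np.c_[2*q,np.ones(len(q))]; s=np.linalg.lstsq(A,(q**2).sum(1),rcond=None)[0]; print('disc',s[:2],np.sqrt(s[2]+s[:2]@s[:2]))
E
```

```text
[531.07865751 192.80215756  12.        ]
[531.83728974 192.40918745  12.        ]
tip [[527.24276675 191.12750976  76.        ]]
disc [531.79593831 193.13568869] 32.67575024977076
```

Emit:
servo_tool(
  rotation=[
    [0,0,0],
    [0,0,0],
    [0,0,0],
    [0,0,0],
    [0,0,0],
  ],
  slide=[
    [0.1,-0.2,0.2],
    [0.2,-0.5,0.2],
    [0.3,-0.75,0.2],
    [0.4,-0.95,0.2],
    [0.4,-0.95,0.2],
  ],
  grip=[1,1,1,1,1],
)

```text
clock: 3.08
position: [611.6, 0.1, 192.6]
ee_rot: [0.992, -0.123, 0.001, -0.0]
contact_force: [-0.5, -0.0, -0.7]
gripper_width: 85.2
grasp_force: 0.0
```

Emit:
servo_tool(
  rotation=[
    [0,0,0],
    [0,0,0],
    [0,0,0],
    [0,0,0],
    [0,0,0],
    [0,0,0],
    [0,0,0],
  ],
  slide=[
    [0.1,-0.3,0],
    [0.2,-0.6,0],
    [0.33,-0.9,-0.25],
    [0.33,-0.9,-0.5],
    [0.33,-0.9,-0.5],
    [0.33,-0.9,-0.5],
    [0.33,-0.9,-0.5],
  ],
  grip=[1,1,1,1,1,1,1],
)

```text
clock: 3.95
position: [678.2, -176.2, 95.3]
ee_rot: [0.993, -0.12, 0.003, 0.0]
contact_force: [0.3, 0.7, 0.2]
gripper_width: 85.3
grasp_force: 0.0
```

```bash
cat > ring.py <<'E'
from h import *
import sys
def ring(name,c0,Ro,h,rb=9):
    st=read_state(); im=get_image('wrist'); np.save(name+'.npy',dict(im=im,st=st),allow_pickle=True); save(im,f'pics/{name}.png')
    P=cloud(im,st); hsv=cv2.cvtColor(im['image'],cv2.COLOR_RGB2HSV)
    near=np.hypot(P[...,0]-c0[0],P[...,1]-c0[1])<Ro+15
    m=((abs(P[...,2]-h)<4.5)&near).astype(np.uint8)*255
    cs=cv2.findContours(m,cv2.RETR_CCOMP,cv2.CHAIN_APPROX_NONE)
    for c in sorted(cs[0],key=cv2.contourArea)[-2:]:
        q=onplane(im,c[:,0],h,st)[:,:2].astype(np.float32); print('depth fit',cv2.fitEllipse(q), cv2.minEnclosingCircle(q))
    m=((hsv[...,1]<28)&(hsv[...,2]>90)&near).astype(np.uint8)*255
    cs=cv2.findContours(m,cv2.RETR_CCOMP,cv2.CHAIN_APPROX_NONE)
    for c in sorted(cs[0],key=cv2.contourArea)[-2:]:
        q=onplane(im,c[:,0],h,st)[:,:2].astype(np.float32); print('colour fit',cv2.fitEllipse(q), cv2.minEnclosingCircle(q))
    print('tcp',st['position'],st['joints'][5])
E
python3 -c "
from ring import *
ring('wl',(672.3,-178.6),29,18)"
```

```text
depth fit ((673.583740234375, -180.00546264648438), (17.064456939697266, 17.853010177612305), 175.60031127929688) ((673.6080932617188, -180.08656311035156), 9.174077987670898)
depth fit ((673.2825317382812, -179.92172241210938), (56.4493293762207, 57.39540481567383), 80.06934356689453) ((673.3438110351562, -179.95541381835938), 29.073915481567383)
colour fit ((672.6866455078125, -179.72120666503906), (19.123489379882812, 19.56015968322754), 149.22276306152344) ((672.6245727539062, -179.65650939941406), 10.060625076293945)
colour fit ((673.0015869140625, -179.88040161132812), (55.76298522949219, 56.552696228027344), 92.94702911376953) ((673.4681396484375, -179.42498779296875), 29.012371063232422)
tcp [ 678.19271514 -176.2176345    95.25937604] 1.3535637033519383
```

View pics/wl.png

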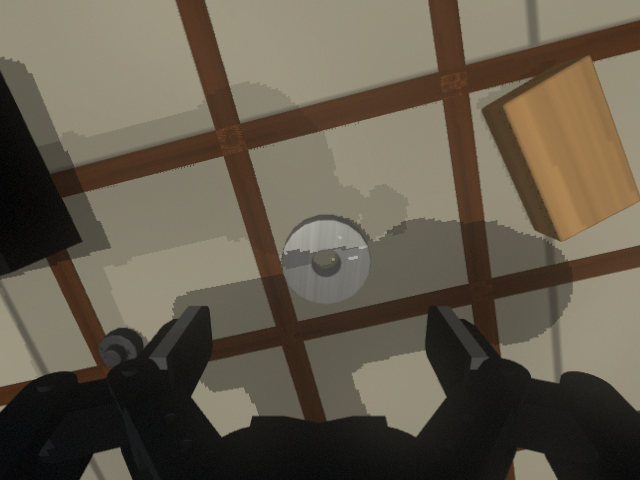

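The large ring shows at (326,260), almost the same pixel as the spindle tip, so calibration bias cancels. Descending over it.

Emit:
servo_tool(
  rotation=[
    [0,0,0],
    [0,0,0],
    [0,0,0],
    [0,0,0],
  ],
  slide=[
    [-0.025,-0.018,-0.2],
    [-0.025,-0.018,-0.4],
    [-0.025,-0.018,-0.4],
    [-0.025,-0.018,-0.4],
  ],
  grip=[1,1,1,1],
)

```text
clock: 4.5
position: [673.1, -180.8, 14.1]
ee_rot: [0.993, -0.12, 0.002, 0.0]
contact_force: [-0.0, -0.5, -0.3]
gripper_width: 85.5
grasp_force: 0.0
```

```bash
python3 -c "
from h import *
s=read_state();print(s['position'],s['contact_force'],s['joint_vel'])
get_image('top');s=read_state();print(s['position'],s['contact_force'],s['joint_vel'])"
```

```text
[ 673.11234118 -180.81673935   14.08113992] [-0.02406045 -0.45423726 -0.30612932] [-0.00441231 -0.0160584   0.01060746 -0.00124116  0.00632964  0.00049818]
[ 673.33921591 -180.88615604   14.44372796] [-0.27855123 -0.0599021  -0.08790924] [-0.00311596 -0.00522111 -0.00085381 -0.00463408  0.00332007  0.00063303]
```

Emit:
servo_tool(
  rotation=[
    [0,0,0],
    [0,0,0],
    [0,0,0],
    [0,0,0],
    [0,0,0],
    [0,0,0],
    [0,0,0],
  ],
  slide=[
    [0,0,-0.045],
    [0,0,-0.045],
    [0,0,-0.045],
    [0,0,-0.045],
    [0,0,-0.045],
    [0,0,-0.045],
    [0,0,-0.045],
  ],
  grip=[1,-1,-1,-1,-1,-1,-1],
)

```text
clock: 5.42
position: [672.0, -181.0, 3.3]
ee_rot: [0.993, -0.121, 0.001, 0.0]
contact_force: [-0.8, 0.2, 5.1]
gripper_width: 55.1
grasp_force: 64.0
```

Emit:
servo_tool(
  rotation=[
    [0,0,0],
    [0,0,0],
    [0,0,-0.025],
    [0,0,-0.05],
    [0,0,-0.075],
    [0,0,-0.1],
    [0,0,-0.125],
    [0,0,-0.15],
  ],
  slide=[
    [0,0,0],
    [0,0,0],
    [0,0,0],
    [0,0,0],
    [0,0,0],
    [0,0,0],
    [0,0,0],
    [0,0,0],
  ],
  grip=[1,1,1,1,1,1,1,1],
)

```text
clock: 6.42
position: [670.7, -181.0, 1.5]
ee_rot: [0.828, -0.561, -0.001, 0.0]
contact_force: [0.6, 0.3, -0.1]
gripper_width: 85.3
grasp_force: 0.0
```

Emit:
servo_tool(
  rotation=[
    [0,0,-0.025],
    [0,0,-0.05],
    [0,0,-0.075],
    [0,0,-0.1],
    [0,0,-0.1],
    [0,0,-0.1],
  ],
  slide=[
    [0,0,0],
    [0,0,0],
    [0,0,0],
    [0,0,0],
    [0,0,0],
    [0,0,0],
  ],
  grip=[1,1,1,1,1,1],
)

```text
clock: 7.18
position: [671.0, -181.0, 2.0]
ee_rot: [-0.617, 0.787, 0.0, -0.0]
contact_force: [0.8, 0.6, 0.4]
gripper_width: 85.6
grasp_force: 0.0
```

Emit:
servo_tool(
  rotation=[
    [0,0,0],
    [0,0,0],
    [0,0,0],
    [0,0,0],
    [0,0,0],
    [0,0,0],
  ],
  slide=[
    [0,0,0],
    [0,0,0],
    [0,0,0],
    [0,0,0],
    [0,0,0],
    [0,0,0],
  ],
  grip=[-1,-1,-1,-1,-1,-1],
)

```text
clock: 7.92
position: [671.9, -181.0, 3.3]
ee_rot: [-0.617, 0.787, -0.001, 0.001]
contact_force: [-0.4, 0.4, 5.9]
gripper_width: 55.7
grasp_force: 63.8
```

Emit:
servo_tool(
  rotation=[
    [0,0,0],
    [0,0,0],
    [0,0,0],
    [0,0,0],
    [0,0,0],
    [0,0,0],
    [0,0,0],
  ],
  slide=[
    [0,0,0.2],
    [0,0,0.4],
    [-0.05,0.1,0.5],
    [-0.13,0.3,0.5],
    [-0.21,0.5,0.5],
    [-0.29,0.7,0.5],
    [-0.36,0.93,0.5],
  ],
  grip=[-1,-1,-1,-1,-1,-1,-1],
)

```text
clock: 8.8
position: [597.6, 5.9, 101.1]
ee_rot: [-0.616, 0.788, 0.001, -0.001]
contact_force: [1.3, 0.6, -1.9]
gripper_width: 55.7
grasp_force: 64.1
```

Emit:
servo_tool(
  rotation=[
    [0,0,0],
    [0,0,0],
    [0,0,0],
    [0,0,0],
    [0,0,0],
    [0,0,0],
    [0,0,0],
    [0,0,0],
  ],
  slide=[
    [-0.1,0.2,0],
    [-0.18,0.4,0],
    [-0.26,0.6,0],
    [-0.32,0.8,0],
    [-0.366,0.925,0],
    [-0.366,0.925,0],
    [-0.366,0.925,0],
    [-0.366,0.925,0],
  ],
  grip=[-1,-1,-1,-1,-1,-1,-1,-1],
)

```text
clock: 9.8
position: [526.0, 189.1, 102.0]
ee_rot: [-0.616, 0.788, 0.0, -0.0]
contact_force: [1.2, 0.3, -0.4]
gripper_width: 55.3
grasp_force: 64.1
```

Emit:
servo_tool(
  rotation=[
    [0,0,0],
    [0,0,0],
    [0,0,0],
    [0,0,0],
  ],
  slide=[
    [0,0,0],
    [0,0,0],
    [0,0,0],
    [0,0,0],
  ],
  grip=[-1,-1,-1,-1],
)

```text
clock: 10.3
position: [526.1, 190.0, 102.3]
ee_rot: [-0.616, 0.788, 0.0, 0.0]
contact_force: [-0.2, 0.2, -0.9]
gripper_width: 55.7
grasp_force: 64.1
```

```bash
python3 - <<'E'
from h import *
st=read_state(); im=get_image('wrist'); np.save('w3.npy',dict(im=im,st=st),allow_pickle=True); save(im,'pics/w3.png')
print(st['position'],st['contact_force'])
P=cloud(im,st)
g=(np.hypot(P[...,0]-526,P[...,1]-190)<40)&(P[...,2]>95)&(P[...,2]<150)
print(g.sum(),np.nanmedian(P[g],0),np.nanpercentile(P[g][:,2],[5,50,95]))
E
```

```text
[526.07427033 189.99203963 102.33701521] [-0.20210733  0.20231863 -0.86350714]
20655 [525.46950436 186.36352901 117.5605074 ] [109.25246347 117.5605074  143.59277033]
```

View pics/w3.png

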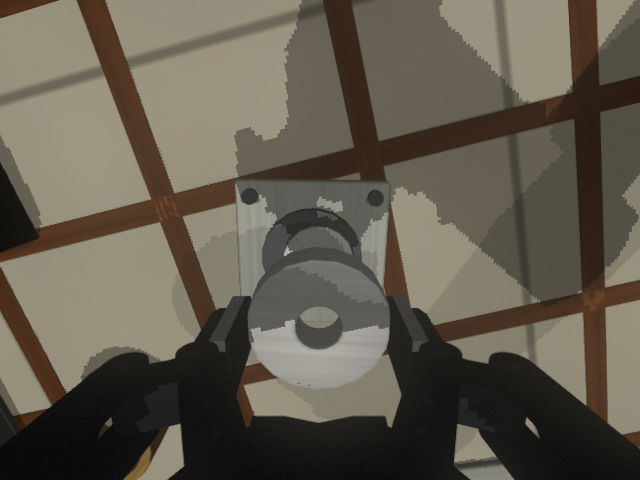

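The ring is held level, with its top centre at about (319,320), and the seat is visible below it at (318,235). Descending gently.

Emit:
servo_tool(
  rotation=[
    [0,0,0],
    [0,0,0],
    [0,0,0],
    [0,0,0],
    [0,0,0],
    [0,0,0],
    [0,0,0],
  ],
  slide=[
    [0,0,-0.05],
    [0,0,-0.09],
    [0,0,-0.11],
    [0,0,-0.12],
    [0,0,-0.13],
    [0,0,-0.14],
    [0,0,-0.14],
  ],
  grip=[-1,-1,-1,-1,-1,-1,-1],
)

```text
clock: 11.22
position: [526.5, 190.5, 74.5]
ee_rot: [-0.616, 0.787, 0.0, 0.001]
contact_force: [0.8, 1.5, -1.9]
gripper_width: 55.7
grasp_force: 64.1
```

Threading with no axial force. Continuing down.

Emit:
servo_tool(
  rotation=[
    [0,0,0],
    [0,0,0],
    [0,0,0],
    [0,0,0],
    [0,0,0],
    [0,0,0],
    [0,0,0],
  ],
  slide=[
    [0,0,-0.03],
    [0,0,-0.06],
    [0,0,-0.1],
    [0,0,-0.14],
    [0,0,-0.17],
    [0,0,-0.2],
    [0,0,-0.2],
  ],
  grip=[-1,-1,-1,-1,-1,-1,-1],
)

```text
clock: 12.1
position: [526.5, 190.7, 33.7]
ee_rot: [-0.616, 0.788, 0.0, 0.001]
contact_force: [2.9, 5.4, -2.4]
gripper_width: 55.5
grasp_force: 64.0
```

Emit:
servo_tool(
  rotation=[
    [0,0,0],
    [0,0,0],
    [0,0,0],
    [0,0,0.0],
    [0,0,0.0],
    [0,0,0.0],
  ],
  slide=[
    [0,0,0],
    [0,0,0],
    [0,0,0],
    [0,0,0.2],
    [0,0,0.4],
    [0,0,0.5],
  ],
  grip=[1,1,1,1,1,1],
)

```text
clock: 12.85
position: [526.5, 190.1, 136.7]
ee_rot: [-0.616, 0.788, -0.0, 0.001]
contact_force: [0.4, 0.1, -0.3]
gripper_width: 85.6
grasp_force: 0.0
```

Emit:
servo_tool(
  rotation=[
    [0,0,0],
    [0,0,0],
    [0,0,0],
    [0,0,0],
    [0,0,0],
    [0,0,0],
    [0,0,0],
    [0,0,0],
  ],
  slide=[
    [0,-0.2,0],
    [0,-0.4,0],
    [0,-0.6,0],
    [0,-0.8,0],
    [0,-1,0],
    [0,-1,0],
    [0,-1,0],
    [0,-1,0],
  ],
  grip=[1,1,1,1,1,1,1,1],
)

```text
clock: 13.85
position: [526.0, -9.3, 134.3]
ee_rot: [-0.617, 0.787, 0.0, -0.0]
contact_force: [0.2, 1.4, -0.9]
gripper_width: 85.5
grasp_force: 0.0
```

```bash
python3 - <<'E'
from h import *
im=get_image('scene'); c=im['image'][130:260,330:470]; cv2.imwrite('pics/s1.png',cv2.resize(cv2.cvtColor(c,cv2.COLOR_RGB2BGR),None,fx=4,fy=4))
im=get_image('top'); P=cloud(im); m=(np.hypot(P[...,0]-527,P[...,1]-191.5)<22)&(P[...,2]>35)
print(np.nanpercentile(P[m][:,2],[10,50,90]),np.nanmean(P[m],0))
print(read_state()['position'])
E
```

```text
[ 46.03392424 254.09102936 449.70083288] [525.35232094 191.8750339  246.64440524]
[526.06095619  -9.18668368 134.30878419]
```

Emit:
servo_tool(
  rotation=[
    [0,0,0],
    [0,0,0],
    [0,0,0],
    [0,0,0],
    [0,0,0],
    [0,0,0],
    [0,0,0],
    [0,0,0],
  ],
  slide=[
    [-0.02,-0.2,0],
    [-0.042,-0.305,-0.2],
    [-0.042,-0.305,-0.4],
    [-0.042,-0.305,-0.55],
    [-0.042,-0.305,-0.63],
    [-0.042,-0.305,-0.655],
    [-0.042,-0.305,-0.655],
    [-0.042,-0.305,-0.655],
  ],
  grip=[1,1,1,1,1,1,1,1],
)

```text
clock: 14.95
position: [518.3, -70.7, 4.2]
ee_rot: [-0.616, 0.787, -0.0, 0.001]
contact_force: [-1.2, -0.4, -0.7]
gripper_width: 85.5
grasp_force: 0.0
```

Emit:
servo_tool(
  rotation=[
    [0,0,0],
    [0,0,0],
    [0,0,0],
    [0,0,0],
    [0,0,0],
    [0,0,0],
    [0,0,0],
  ],
  slide=[
    [0,0,0],
    [0,0,0],
    [0,0,0],
    [0,0,0],
    [0,0,0],
    [0,0,0],
    [0,0,0],
  ],
  grip=[-1,-1,-1,-1,-1,1,1],
)

```text
clock: 15.82
position: [517.6, -71.0, 3.3]
ee_rot: [-0.616, 0.788, 0.0, 0.0]
contact_force: [-0.4, 0.3, -0.3]
gripper_width: 77.2
grasp_force: 0.0
```

Emit:
servo_tool(
  rotation=[
    [0,0,0.025],
    [0,0,0.05],
    [0,0,0.075],
    [0,0,0.1],
    [0,0,0.125],
    [0,0,0.15],
    [0,0,0.175],
    [0,0,0.2],
  ],
  slide=[
    [0,0,0],
    [0,0,0],
    [0,0,0],
    [0,0,0],
    [0,0,0],
    [0,0,0],
    [0,0,0],
    [0,0,0],
  ],
  grip=[1,1,1,1,1,1,1,1],
)

```text
clock: 16.82
position: [517.5, -71.0, 3.1]
ee_rot: [0.962, -0.272, -0.0, 0.0]
contact_force: [0.1, 0.3, -0.8]
gripper_width: 85.3
grasp_force: 0.0
```

Emit:
servo_tool(
  rotation=[
    [0,0,0.025],
    [0,0,0.05],
    [0,0,0.05],
    [0,0,0.05],
    [0,0,0.05],
    [0,0,0.05],
    [0,0,0.05],
    [0,0,0.05],
  ],
  slide=[
    [0,0,0],
    [0,0,0],
    [0,0,0],
    [0,0,0],
    [0,0,0],
    [0,0,0],
    [0,0,0],
    [0,0,0],
  ],
  grip=[1,1,1,-1,-1,-1,-1,-1],
)

```text
clock: 17.82
position: [517.8, -71.0, 4.0]
ee_rot: [0.993, -0.121, 0.0, 0.0]
contact_force: [-2.0, 0.6, 5.0]
gripper_width: 43.6
grasp_force: 60.2
```

Emit:
servo_tool(
  rotation=[
    [0,0,0],
    [0,0,0],
    [0,0,0],
    [0,0,0],
    [0,0,0],
    [0,0,0],
    [0,0,0],
    [0,0,0],
  ],
  slide=[
    [0,0,0.2],
    [0,0,0.4],
    [0.01,0.1,0.5],
    [0.02,0.3,0.5],
    [0.03,0.5,0.5],
    [0.035,0.7,0.5],
    [0.04,0.9,0.5],
    [0.047,1,0.5],
  ],
  grip=[-1,-1,-1,-1,-1,-1,-1,-1],
)

```text
clock: 18.82
position: [526.9, 130.7, 103.1]
ee_rot: [0.993, -0.12, -0.0, 0.0]
contact_force: [0.0, 0.2, -0.5]
gripper_width: 43.5
grasp_force: 61.3
```

Emit:
servo_tool(
  rotation=[
    [0,0,0],
    [0,0,0],
    [0,0,0],
    [0,0,0],
    [0,0,0],
    [0,0,0],
    [0,0,0],
    [0,0,0],
  ],
  slide=[
    [0,0.15,0],
    [0,0.27,0],
    [0,0.312,0],
    [0,0.312,0],
    [0,0.312,0],
    [0,0.312,0],
    [0,0.312,0],
    [0,0.312,0],
  ],
  grip=[-1,-1,-1,-1,-1,-1,-1,-1],
)

```text
clock: 19.82
position: [527.1, 191.2, 103.4]
ee_rot: [0.993, -0.121, 0.0, -0.0]
contact_force: [-0.4, -0.1, -0.8]
gripper_width: 43.5
grasp_force: 61.3
```

```bash
python3 - <<'E'
from h import *
st=read_state(); im=get_image('wrist'); np.save('w4.npy',dict(im=im,st=st),allow_pickle=True); save(im,'pics/w4.png')
print(st['position'],st['contact_force'])
E
```

```text
[527.08018677 191.20064779 103.36964191] [-0.40191993 -0.05541066 -0.75378255]
```

View pics/w4.png

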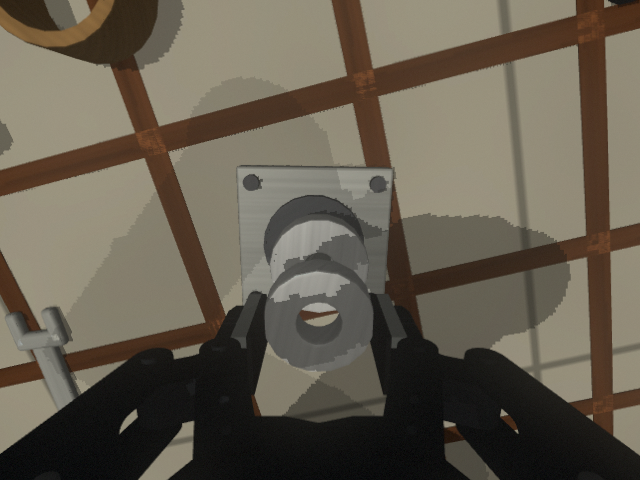

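The large ring lies on the jig at (318,250), about 100 px wide as expected, and the middle ring is held at (319,320). Descending.

Emit:
servo_tool(
  rotation=[
    [0,0,0],
    [0,0,0],
    [0,0,0],
    [0,0,0],
    [0,0,0],
    [0,0,0],
    [0,0,0],
  ],
  slide=[
    [0,0,-0.05],
    [0,0,-0.09],
    [0,0,-0.11],
    [0,0,-0.12],
    [0,0,-0.13],
    [0,0,-0.14],
    [0,0,-0.14],
  ],
  grip=[-1,-1,-1,-1,-1,-1,-1],
)

```text
clock: 20.75
position: [527.0, 191.4, 75.3]
ee_rot: [0.993, -0.121, -0.0, 0.0]
contact_force: [0.4, 0.7, -0.1]
gripper_width: 43.1
grasp_force: 61.3
```

Emit:
servo_tool(
  rotation=[
    [0,0,0],
    [0,0,0],
    [0,0,0],
    [0,0,0],
    [0,0,0],
    [0,0,0],
  ],
  slide=[
    [0,0,-0.03],
    [0,0,-0.06],
    [0,0,-0.09],
    [0,0,-0.11],
    [0,0,-0.115],
    [0,0,-0.115],
  ],
  grip=[-1,-1,-1,-1,-1,-1],
)

```text
clock: 21.5
position: [527.1, 191.5, 52.3]
ee_rot: [0.993, -0.121, 0.0, -0.0]
contact_force: [0.2, 0.1, -0.7]
gripper_width: 43.5
grasp_force: 61.3
```

Emit:
servo_tool(
  rotation=[
    [0,0,0],
    [0,0,0],
    [0,0,0],
    [0,0,0],
    [0,0,0],
    [0,0,0],
  ],
  slide=[
    [0,0,0],
    [0,0,0],
    [0,0,0],
    [0,0,0.2],
    [0,0,0.4],
    [0,0,0.4],
  ],
  grip=[1,1,1,1,1,1],
)

```text
clock: 22.25
position: [529.1, 192.7, 136.0]
ee_rot: [0.993, -0.121, 0.003, -0.003]
contact_force: [-0.0, -0.2, -0.5]
gripper_width: 85.0
grasp_force: 0.0
```

Emit:
servo_tool(
  rotation=[
    [0,0,0],
    [0,0,0],
    [0,0,0],
    [0,0,0],
    [0,0,0],
    [0,0,0],
  ],
  slide=[
    [0,-0.2,0],
    [-0.02,-0.4,0],
    [-0.03,-0.6,0],
    [-0.04,-0.8,0],
    [-0.05,-1,0],
    [-0.05,-1,0],
  ],
  grip=[1,1,1,1,1,1],
)

```text
clock: 23.0
position: [515.9, -10.7, 131.3]
ee_rot: [0.992, -0.123, -0.001, 0.0]
contact_force: [0.1, 0.4, -0.4]
gripper_width: 85.6
grasp_force: 0.0
```

Emit:
servo_tool(
  rotation=[
    [0,0,0],
    [0,0,0],
    [0,0,0],
    [0,0,0],
    [0,0,0],
    [0,0,0],
  ],
  slide=[
    [0,-0.25,0],
    [-0.02,-0.5,0],
    [-0.03,-0.75,0],
    [-0.05,-0.95,0],
    [-0.05,-1,0],
    [-0.05,-1,0],
  ],
  grip=[1,1,1,1,1,1],
)

```text
clock: 23.75
position: [507.0, -208.3, 131.7]
ee_rot: [0.993, -0.121, -0.0, -0.0]
contact_force: [0.5, 0.6, -0.1]
gripper_width: 85.4
grasp_force: 0.0
```

Emit:
servo_tool(
  rotation=[
    [0,0,0],
    [0,0,0],
    [0,0,0],
    [0,0,0],
    [0,0,0],
    [0,0,0],
    [0,0,0],
    [0,0,0],
  ],
  slide=[
    [-0.056,-0.157,-0.1],
    [-0.056,-0.157,-0.3],
    [-0.056,-0.157,-0.45],
    [-0.056,-0.157,-0.58],
    [-0.056,-0.157,-0.63],
    [-0.056,-0.157,-0.645],
    [-0.056,-0.157,-0.645],
    [-0.056,-0.157,-0.645],
  ],
  grip=[1,1,1,1,1,1,1,1],
)

```text
clock: 24.75
position: [496.6, -240.0, 4.3]
ee_rot: [0.993, -0.121, 0.001, 0.0]
contact_force: [0.3, 0.1, 0.2]
gripper_width: 85.5
grasp_force: 0.0
```

Emit:
servo_tool(
  rotation=[
    [0,0,0],
    [0,0,0],
    [0,0,0],
    [0,0,0],
    [0,0,0],
    [0,0,0],
    [0,0,0],
  ],
  slide=[
    [0,0,0],
    [0,0,0],
    [0,0,0],
    [0,0,0],
    [0,0,0],
    [0,0,0],
    [0,0,0],
  ],
  grip=[-1,-1,-1,-1,-1,-1,-1],
)

```text
clock: 25.62
position: [496.0, -240.1, 3.9]
ee_rot: [0.993, -0.121, 0.0, 0.0]
contact_force: [-1.5, 1.1, 6.0]
gripper_width: 31.0
grasp_force: 59.1
```

Emit:
servo_tool(
  rotation=[
    [0,0,0],
    [0,0,0],
    [0,0,0],
    [0,0,-0.025],
    [0,0,-0.05],
    [0,0,-0.075],
    [0,0,-0.1],
    [0,0,-0.125],
  ],
  slide=[
    [0,0,0],
    [0,0,0],
    [0,0,0],
    [0,0,0],
    [0,0,0],
    [0,0,0],
    [0,0,0],
    [0,0,0],
  ],
  grip=[1,1,1,1,1,1,1,1],
)

```text
clock: 26.62
position: [495.8, -239.9, 3.1]
ee_rot: [0.869, -0.494, -0.0, 0.0]
contact_force: [0.0, -0.1, 0.1]
gripper_width: 85.6
grasp_force: 0.0
```

Emit:
servo_tool(
  rotation=[
    [0,0,-0.025],
    [0,0,-0.05],
    [0,0,-0.075],
    [0,0,-0.1],
    [0,0,-0.125],
    [0,0,-0.125],
    [0,0,-0.125],
  ],
  slide=[
    [0,0,0],
    [0,0,0],
    [0,0,0],
    [0,0,0],
    [0,0,0],
    [0,0,0],
    [0,0,0],
  ],
  grip=[1,1,1,1,1,1,1],
)

```text
clock: 27.5
position: [495.8, -239.9, 3.2]
ee_rot: [-0.617, 0.787, 0.0, -0.0]
contact_force: [1.1, -0.4, -0.4]
gripper_width: 85.0
grasp_force: 0.0
```

Emit:
servo_tool(
  rotation=[
    [0,0,0],
    [0,0,0],
    [0,0,0],
    [0,0,0],
    [0,0,0],
    [0,0,0],
    [0,0,0],
  ],
  slide=[
    [0,0,0],
    [0,0,0],
    [0,0,0],
    [0,0,0],
    [0,0,0],
    [0,0,0],
    [0,0,0],
  ],
  grip=[-1,-1,-1,-1,-1,-1,-1],
)

```text
clock: 28.38
position: [496.1, -240.0, 3.7]
ee_rot: [-0.616, 0.787, -0.0, 0.0]
contact_force: [-1.1, 1.0, 6.1]
gripper_width: 30.6
grasp_force: 59.4
```

Emit:
servo_tool(
  rotation=[
    [0,0,0],
    [0,0,0],
    [0,0,0],
    [0,0,0],
    [0,0,0],
    [0,0,0],
    [0,0,0],
  ],
  slide=[
    [0,0,0.2],
    [0,0,0.4],
    [0,0.1,0.5],
    [0.02,0.3,0.5],
    [0.03,0.5,0.5],
    [0.04,0.7,0.5],
    [0.05,0.9,0.5],
  ],
  grip=[-1,-1,-1,-1,-1,-1,-1],
)

```text
clock: 29.25
position: [505.5, -58.7, 102.8]
ee_rot: [-0.616, 0.788, 0.0, -0.0]
contact_force: [-0.2, 0.0, 0.2]
gripper_width: 30.7
grasp_force: 59.6
```

Emit:
servo_tool(
  rotation=[
    [0,0,0],
    [0,0,0],
    [0,0,0],
    [0,0,0],
    [0,0,0],
  ],
  slide=[
    [0.02,0.2,0],
    [0.04,0.4,0],
    [0.06,0.6,0],
    [0.08,0.8,0],
    [0.1,1,0],
  ],
  grip=[-1,-1,-1,-1,-1],
)

```text
clock: 29.88
position: [525.5, 141.3, 102.7]
ee_rot: [-0.616, 0.788, 0.0, -0.0]
contact_force: [0.1, -0.5, -0.8]
gripper_width: 30.8
grasp_force: 59.6
```

Emit:
servo_tool(
  rotation=[
    [0,0,0],
    [0,0,0],
    [0,0,0],
    [0,0,0],
    [0,0,0],
    [0,0,0],
    [0,0,0],
    [0,0,0],
  ],
  slide=[
    [0.003,0.15,0],
    [0.006,0.24,0],
    [0.006,0.258,0],
    [0.006,0.258,0],
    [0.006,0.258,0],
    [0.006,0.258,0],
    [0.006,0.258,0],
    [0.006,0.258,0],
  ],
  grip=[-1,-1,-1,-1,-1,-1,-1,-1],
)

```text
clock: 30.88
position: [527.1, 191.5, 103.3]
ee_rot: [-0.616, 0.788, 0.0, 0.0]
contact_force: [-1.0, -0.5, -0.8]
gripper_width: 30.7
grasp_force: 59.6
```

```bash
python3 - <<'E'
from h import *
st=read_state(); im=get_image('wrist'); np.save('w5.npy',dict(im=im,st=st),allow_pickle=True); save(im,'pics/w5.png')
print(st['position'],st['contact_force'])
E
```

```text
[527.05093465 191.45661799 103.34226996] [-1.04878732 -0.4978472  -0.77628705]
```

View pics/w5.png

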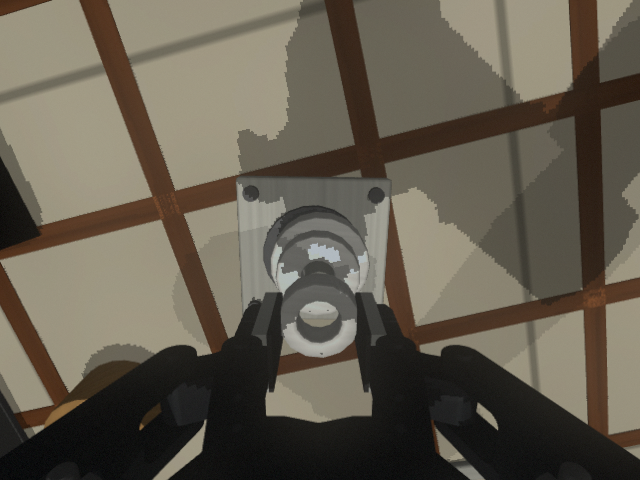

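The large and middle rings are stacked at (318,255), and the small ring is held above them at (319,318). Descending.

Emit:
servo_tool(
  rotation=[
    [0,0,0],
    [0,0,0],
    [0,0,0],
    [0,0,0],
    [0,0,0],
    [0,0,0],
    [0,0,0],
  ],
  slide=[
    [0,0,-0.05],
    [0,0,-0.09],
    [0,0,-0.11],
    [0,0,-0.12],
    [0,0,-0.14],
    [0,0,-0.16],
    [0,0,-0.16],
  ],
  grip=[-1,-1,-1,-1,-1,-1,-1],
)

```text
clock: 31.8
position: [526.8, 191.5, 71.0]
ee_rot: [-0.616, 0.788, 0.0, -0.0]
contact_force: [-0.5, -0.3, -0.3]
gripper_width: 31.0
grasp_force: 59.6
```

Emit:
servo_tool(
  rotation=[
    [0,0,0],
    [0,0,0],
    [0,0,0],
    [0,0,0],
    [0,0,0],
    [0,0,0],
    [0,0,0],
    [0,0,0],
  ],
  slide=[
    [0,0,-0.01],
    [0,0,-0.02],
    [0,0,-0.025],
    [0,0,-0.03],
    [0,0,-0.035],
    [0,0,-0.04],
    [0,0,-0.045],
    [0,0,-0.05],
  ],
  grip=[-1,-1,-1,-1,-1,-1,-1,-1],
)

```text
clock: 32.8
position: [527.1, 191.7, 61.3]
ee_rot: [-0.616, 0.788, -0.0, 0.0]
contact_force: [0.0, -0.2, 2.4]
gripper_width: 30.5
grasp_force: 59.9
```

Emit:
servo_tool(
  rotation=[
    [0,0,0],
    [0,0,0],
    [0,0,0],
  ],
  slide=[
    [0,0,-0.005],
    [0,0,-0.01],
    [0,0,-0.01],
  ],
  grip=[-1,-1,-1],
)

```text
clock: 33.17
position: [527.2, 191.7, 59.7]
ee_rot: [-0.616, 0.787, -0.0, 0.0]
contact_force: [-0.8, -0.3, 4.4]
gripper_width: 30.7
grasp_force: 60.2
```

Emit:
servo_tool(
  rotation=[
    [0,0,0],
    [0,0,0],
    [0,0,0],
    [0,0,0],
  ],
  slide=[
    [0,0,-0.003],
    [0,0,-0.006],
    [0,0,-0.009],
    [0,0,-0.009],
  ],
  grip=[-1,-1,-1,-1],
)

```text
clock: 33.67
position: [527.3, 191.8, 59.6]
ee_rot: [-0.617, 0.787, -0.0, 0.0]
contact_force: [-4.3, -1.1, 14.2]
gripper_width: 30.8
grasp_force: 61.2
```

The force rises to 14 N with no further travel, at the expected height, so the seat is home. Relaxing the push, opening and retreating.

Emit:
servo_tool(
  rotation=[
    [0,0,0],
    [0,0,0],
    [0,0,0],
    [0,0,0],
    [0,0,0],
    [0,0,0],
    [0,0,0],
    [0,0,0],
  ],
  slide=[
    [0,0,0.009],
    [0,0,0.009],
    [0,0,0.009],
    [0,0,0.009],
    [0,0,0.009],
    [0,0,0.15],
    [0,0,0.35],
    [0,0,0.5],
  ],
  grip=[-1,-1,1,1,1,1,1,1],
)

```text
clock: 34.67
position: [527.3, 191.8, 158.9]
ee_rot: [-0.616, 0.788, -0.0, 0.0]
contact_force: [0.6, -0.2, 0.0]
gripper_width: 85.5
grasp_force: 0.0
```

Emit:
servo_tool(
  rotation=[
    [0,0,0],
    [0,0,0],
    [0,0,0],
    [0,0,0],
    [0,0,0],
  ],
  slide=[
    [0,0,0],
    [0,0,0],
    [0,0,0],
    [0,0,0],
    [0,0,0],
  ],
  grip=[1,1,1,1,1],
)

```text
clock: 35.3
position: [526.9, 191.6, 157.0]
ee_rot: [-0.616, 0.788, 0.0, -0.001]
contact_force: [-0.8, 0.2, -0.4]
gripper_width: 85.3
grasp_force: 0.0
```

```bash
python3 - <<'E'
from h import *
st=read_state(); im=get_image('wrist'); save(im,'pics/w6.png'); print(st['position'],st['contact_force'])
P=cloud(im,st); r=np.hypot(P[...,0]-527.3,P[...,1]-191.6); z=P[...,2]
for a,b in [(0,6),(10,15),(18,22),(24,28)]:
    m=(r>a)&(r<b)&(z>15)&(z<90); print(a,b,m.sum(),np.nanpercentile(z[m],[25,50,75]))
E
```

```text
[526.89738112 191.56050597 156.96408515] [-0.83362187  0.16939642 -0.42242152]
0 6 258 [75.98180272 76.47609699 76.879397  ]
10 15 866 [69.96719235 70.42367797 70.83164836]
18 22 765 [55.91766563 56.34663452 56.8288132 ]
24 28 807 [39.95934311 40.3844276  40.85293065]
```

View pics/w6.png

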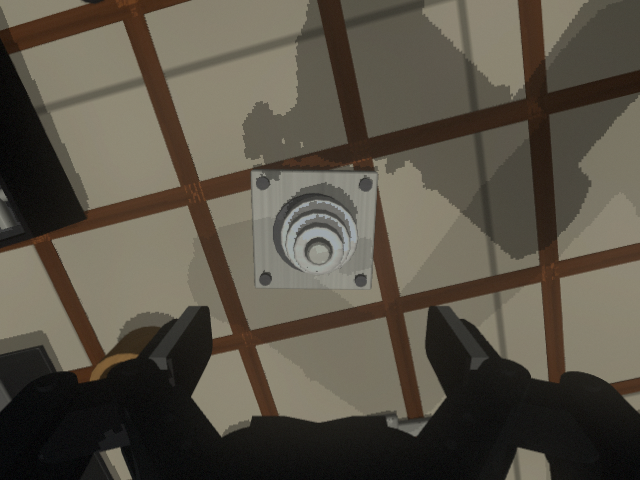

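The stack sits on the spindle around (318,245), with ring tops measured at 40.4, 56.3 and 70.4 mm against the expected 40, 56 and 70. The seat is home and nothing touches the robot.

```bash
python3 -c "
from bench import job_done; print(job_done())"
```

```text
the job is handed in; nothing more can be done
None
```

The three rings are on the spindle, largest at the bottom and smallest on top. They are pressed fully home with a peak measured force of about 14 N, the gripper has let go, and the job was handed in at about 35 s; no verdict came back.

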